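Load a vial into the tilted disc mixer

TASK

Load the dark vial into the leaning disc mixer. First turn the mixer's disc until its one open socket, which is hidden under the guard, stands at the pointer at the top of the disc; then put the dark vial, cap outwards, into that socket and press it straight in until it sits fully home. Let go, leaving the socket at the pointer and the other bottles and the timer where they stand.

Things in the scene. Friction and masses are not known exactly. Their poses are not given: they have to be found in the camera images.
- vial_center (a point): Centre (half-way up) of the loose small dark vial with a white cap, upright on the worktop: round body 33 mm in diameter from its flat, sharp-edged base to 57 mm up, then the cap, 24 mm in diameter, to 73 mm in all. Base 36.5 mm below this point; z axis from base to cap. About 45 g. It, the smaller dropper vial and the larger brown bottle exchange places at random.
- head (a joint): Angle of the mixer's disc about its axle, rad: 0 (or a full turn) with the socket at the pointer, growing anticlockwise seen looking onto the face. It turns without stops against a steady friction of 0.06 N m and stays where left. Fingertips pressed on the flat face and dragged round (best turning with it) turn it. At the start the socket is 126 to 180 degrees from the pointer.
- axle (a point): Centre of the disc's flat face, 95 mm above the worktop; it does not turn with the disc. z axis: the axle, out of the face, leaning 25 degrees from vertical towards the robot's side. x axis: in the face, up the slope to the pointer. y axis: level in the face. An axle nut here is 18 mm wide and 4 mm high. The disc is bare metal, 160 mm in diameter, 28 mm thick, with a knurled rim.
- socket (a point): Centre of the mouth of the disc's one open socket, 45 mm from the axle, turning with the disc: a plain blind round hole, sharp-edged, 35 mm in diameter, 22 mm deep, square to the face; z axis straight out of it. The vial stands 51 mm out of the face when home. Three steel blanking caps at the other quarter turns, also 45 mm from the axle, are flush within 1 mm.
- index (a point): The fixed place in the plane of the disc's face, 45 mm from the axle towards the pointer, at which the centre of the socket's mouth must stand. Axes as axle.
- dropper: Bystander: small pinkish dropper vial with a white cap, 25 mm in diameter, 66 mm tall, upright. Origin: centre of its underside.
- bottle: Bystander: brown bottle with a screw cap, 47 mm in diameter, 100 mm tall, upright. Origin: centre of its underside.
- timer: Bystander: flat bench timer, 62 x 66 x 18 mm, lying on the worktop. Origin: centre of its underside.
- guard_edge (a point): Middle of the straight upper edge of the fixed white guard, which covers all of the disc down the slope from here (axle frame: x below -8 mm, out to 88 mm from the axle); this point is on its upper side, 9 mm above the face. Axes as axle.
- pointer (a point): Tip of the fixed black pointer at the disc's top rim, 3 mm above the face, 81.5 mm up the slope from the axle; its bracket reaches on to 91 mm, 18 mm wide. Axes as axle. The mixer is fixed to the worktop; its place and yaw vary.

How it is judged (in metres and radians):
On the way, in this order (a step that is already met when the one before it is completed fails the run):
1. the open socket has been turned to the pointer (mouth centre within 8 mm of the index place) (distance between socket and index below 0.008 m), for 0.2 s.
2. the vial is home in the socket (z of vial_center in the frame of socket below 0.0185 m and distance between vial_center and socket below 0.02 m and angle between the z axis of vial_center and the z axis of socket, either way round below 0.1 rad), for 0.2 s.
At the end, for the whole second after the job is handed in: The vial sits cap outwards in the socket, within 4 mm of fully home and within 0.1 rad of the socket's axis; the socket's mouth centre is within 8 mm of the index place at the pointer; the disc is at rest. Dropper vial, bottle and timer have not moved more than 25 mm and are not tipped (all of step 2 and distance between socket and index below 0.008 m and angle between vial_center's own z axis and vertical below 0.8 rad and velocity of joint head between -0.05 and 0.05 rad/s); the robot touches nothing.
It fails at once if the dropper vial was moved more than 25 mm or tipped (distance of dropper from where it was at the start of the episode above 0.025 m or angle between dropper's own z axis and vertical above 0.5 rad).
It fails at once if the brown bottle was moved more than 25 mm or tipped (distance of bottle from where it was at the start of the episode above 0.025 m or angle between bottle's own z axis and vertical above 0.5 rad).
It fails at once if the timer was moved more than 25 mm (distance of timer from where it was at the start of the episode above 0.025 m).
It also fails if it takes over 67 s, if anything falls off the work surface, if the arm or the gripper's body presses on something with over 40 N, if the wrist force passes 120 N, or if a joint passes its speed limit or range.

ROBOT

A 6-joint arm with a two-finger parallel gripper is mounted at the origin on a cart in front of the work surface, level with it; the furniture and walls round the work are solid. World frame = base frame: x ahead of the robot, y to its left, z up, the work surface at z = 0. Lengths are in mm, angles in rad, forces in N, time in s.
With the tool pointing down it reaches from about 300 to 1000 mm from the base axis. Payload 5.1 kg.
Tool frame: the origin (TCP) lies at the centre of the arm's flange, where the gripper is bolted on; the fingertips stand 190 mm ahead of it and the grasp point (between the pads) lies 171 mm ahead of it (manip.grasp_offset is the distance from the TCP to the grasp point, in mm); z points along the fingers, y is the direction in which the jaws open and shut (so a half turn about z gives the same grasp; the last joint's range is limited). The gripper opens to 95 mm and grips with 3 to 60 N. Pads are 20 mm wide; open, the fingers measure 119 mm over their backs; the gripper's body (75 mm by 180 mm) begins 59 mm behind the grasp point.
Start: joints at [-1.291, 0.124, 1.65, -0, 1.367, -0.083], TCP at [230.648, -607.69, 404.756] pointing down, gripper open.
Joint ranges: [-2.61, 2.61], [-1.02, 2.33], [0.03, 2.71], [-1.35, 4.49], [0.32, 2.68], [-2.91, 2.91]. Speed limits (rad/s): [2.57, 2.57, 3.14, 3.14, 3.14, 3.14].

INTERFACE

Orientations are given as [roll, pitch, yaw] about the fixed x, y, z axes, in that order (R = Rz(yaw) Ry(pitch) Rx(roll)).
In Python, from station import manip, cams gives the robot as it stands.
- The arm moves only by the shell command python3 -m creep 'ROWS' [OPENING] [FORCE]. ROWS is a JSON object of lists of equal length, an entry for each row: "slide": the shift along the world's x, y, z each as a share of 20 cm, from -1 to 1, a list of three; "angular": the turn, a rotation vector about the world's x, y, z each as a share of 120 degrees, from -1 to 1, a list of three. In form: {"slide": [[x, y, z], ...], "angular": [[wx, wy, wz], ...]}. A call has 1 to 5 rows; each row is the pose to reach, as a shift and turn from the pose commanded when the call began; what a row does not reach only later rows make up. A row lasts 1/10 s, in which the tool goes at most 50 mm and 8.59 degrees, less where a joint would pass 70% of its speed; a pose out of reach is approached as far as the arm can. A call with a number of a shift or a turn outside -1 to 1 is refused whole. A call with a gripper value outside its range is refused whole. OPENING is the opening, from 0 (shut) to 1 (fully open), set as the call begins (- or left out, the last holds). The fingers move at their own pace and stop on an object; FORCE is the grip in N (left out, the last holds). Time passes only in rows, so rows that repeat a pose let the fingers close. It gives the time, the measured TCP pose, the force and the opening at its end, in the units of the state.
- manip.observe(): the state, without advancing time (a new reading comes with each control period).
- cams.get_image(name): name is "side" or "top"; returns a dict with "frame" (384x512x3 uint8, blue, green, red), "fx", "fy", "cx", "cy" (pixels), "cam_to_world" (4x4, takes a point from camera to world coordinates). Camera axes: x right, y up, looking along -z (the intrinsics and any distortion apply to the point x, -y, -z); pixel columns grow to the right and rows downward; lengths in mm; the calibration is good to about 2 mm. A picture is of the moment at which its call begins. There is no depth.
- manip.finish_job(): hands the job in, once; it reports no verdict.
The state is a dict: "clock": time; "joint_positions": joint angles; "qd": joint speeds; "tau": joint torques, N m; "eef_pos": TCP position; "ee_rot": TCP orientation; "ft_force": force on the tool from outside, world axes, zero at the start; "torque": the same for the moment, N m; "gripper_width": finger opening in mm.
Only numpy, scipy, OpenCV 4.12 (cv2) and the standard library are available. Lean on these libraries where they do the work, as an engineer would, in place of code of your own. Each camera call takes 0.05 s, during which the arm holds its last target.

## Working session

There is one attempt and no reset: what is moved stays moved. The work goes in short steps, Python scripts to look and compute and a shell command to move; the robot and the scene stay as the last step left them, time stands still between calls to the robot, and variables do not carry over. Pictures are saved under pics/ and viewed, and the job is handed in when it is done.

```bash
ls; mkdir -p pics; python3 - <<'E'
from station import manip,cams
import cv2,numpy as np
print(manip.observe())
for n in("side","top"):
    d=cams.get_image(n)
    cv2.imwrite(f"pics/{n}0.png",d["frame"])
    print(n,{k:(np.round(v,3).tolist() if k!="frame" else v.shape) for k,v in d.items()})
E
```

```text
pics
{'clock': 0.0, 'joint_positions': array([-1.29062141e+00,  1.24491329e-01,  1.65165380e+00, -8.23220582e-06,
        1.36750763e+00, -8.25950987e-02]), 'qd': array([ 0.00016621,  0.00044895, -0.00068216, -0.00187625, -0.00089154,
        0.00111298]), 'tau': array([-1.94852881e-03, -4.17603528e+01, -3.59934354e+01,  7.74103752e-02,
        4.92108765e-02, -1.42440485e-04]), 'eef_pos': array([ 230.56861635, -607.46643097,  403.50751085]), 'ee_rot': array([-3.13953891e+00, -1.61929390e-04,  3.62771522e-01]), 'ft_force': array([-0.20592646,  0.10589602, -0.17531439]), 'torque': array([-0.00062944,  0.00522694,  0.0706634 ]), 'gripper_width': 95.0164644352392}
side {'frame': (384, 512, 3), 'fx': 424.987, 'fy': 424.987, 'cx': 258.316, 'cy': 188.243, 'cam_to_world': [[-0.942, 0.174, -0.287, 265.503], [-0.336, -0.504, 0.796, 727.899], [-0.007, 0.846, 0.533, 648.582], [0.0, 0.0, 0.0, 1.0]]}
top {'frame': (384, 512, 3), 'fx': 360.823, 'fy': 360.823, 'cx': 251.189, 'cy': 194.123, 'cam_to_world': [[-0.026, 0.999, -0.035, 501.054], [-1.0, -0.026, -0.013, -72.366], [-0.014, 0.035, 0.999, 1166.029], [0.0, 0.0, 0.0, 1.0]]}
```

View pics/side0.png

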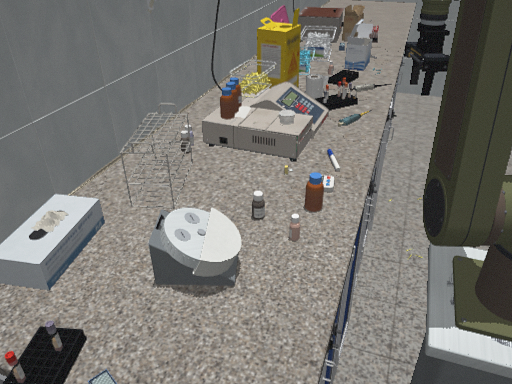

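View pics/top0.png

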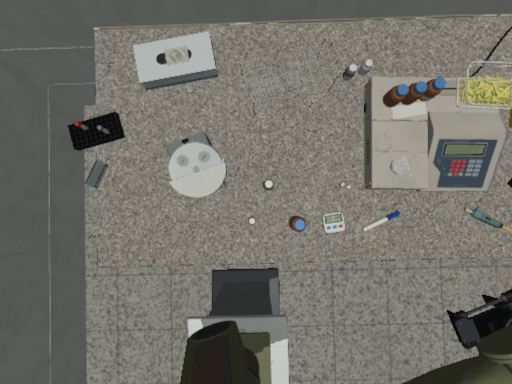

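```bash
python3 - <<'E'
import cv2
a=cv2.imread("pics/top0.png")[125:245,145:345]
cv2.imwrite("pics/top0c.png",cv2.resize(a,None,fx=4,fy=4,interpolation=cv2.INTER_CUBIC))
a=cv2.imread("pics/side0.png")[160:300,140:340]
cv2.imwrite("pics/side0c.png",cv2.resize(a,None,fx=4,fy=4,interpolation=cv2.INTER_CUBIC))
E
```

```text
(no output)
```

View pics/top0c.png

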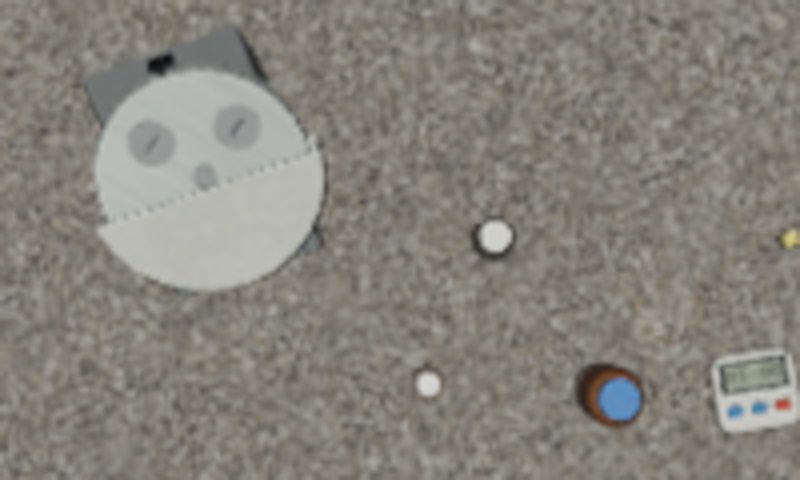

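View pics/side0c.png

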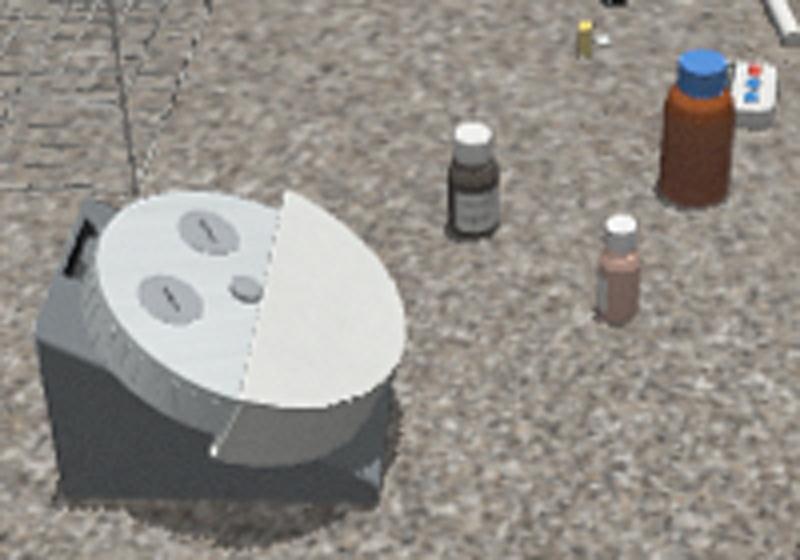

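```bash
cat > h.py <<'E'
import numpy as np,cv2
from scipy.optimize import least_squares
from scipy.spatial.transform import Rotation as R
CAM={}
def load():
    from station import cams
    for n in("side","top"):
        d=cams.get_image(n);CAM[n]=d
    return CAM
def proj(n,P):
    d=CAM[n];M=np.linalg.inv(np.array(d["cam_to_world"]));P=np.atleast_2d(P)
    c=P@M[:3,:3].T+M[:3,3]
    return np.c_[d["cx"]+d["fx"]*c[:,0]/-c[:,2],d["cy"]+d["fy"]*-c[:,1]/-c[:,2]]
def tri(obs):  # {cam:(u,v)}
    f=lambda p:np.concatenate([proj(n,p)[0]-np.array(q) for n,q in obs.items()])
    s=least_squares(f,[550,0,50]);return s.x,s.fun
def T(c,r,o,k=4): return ((c+.5)/k-.5+o[0],(r+.5)/k-.5+o[1])
def Rm(yaw): # cols x(up slope),y level,z normal
    l=np.radians(25);x=np.array([np.cos(l)*np.cos(yaw),np.cos(l)*np.sin(yaw),np.sin(l)])
    z=np.array([-np.sin(l)*np.cos(yaw),-np.sin(l)*np.sin(yaw),np.cos(l)]);return np.c_[x,np.cross(z,x),z]
E
python3 - <<'E'
from h import *
load()
to=(145,125);so=(140,160)
t=lambda c,r:T(c,r,to); s=lambda c,r:T(c,r,so)
for nm,a,b in[("vialtop",t(495,236),s(473,132)),("droptop",t(428,383),s(621,224)),("bottop",t(620,399),s(704,62)),("timer",t(757,390),s(752,95))]:
    print(nm,*[np.round(q,1) for q in tri({"top":a,"side":b})])
O=[("top",t(206,175),'n'),("side",s(248,285),'n'),("top",t(152,143),'c1'),("side",s(171,300),'c1'),("top",t(238,127),'c2'),("side",s(209,233),'c2'),
("top",t(98,227),'gl'),("top",t(316,150),'gr'),("side",s(287,192),'gr'),("side",s(240,403),'gl')]
def pts(p):
    x,y,yaw,a,z=p;Q=Rm(yaw);A=np.array([x,y,z])
    c=lambda b:A+Q@[45*np.cos(b),45*np.sin(b),0]
    return dict(n=A+Q@[0,0,4],c1=c(a),c2=c(a-np.pi/2),gl=A+Q@[-8,87.6,9],gr=A+Q@[-8,-87.6,9])
def f(p,fz=True):
    D=pts(p);return np.concatenate([proj(n,D[k])[0]-np.array(q) for n,q,k in O]+[[ (p[4]-95)/2]])
r=least_squares(f,[580,80,.3,.8,95]);print(r.x,np.degrees(r.x[2:4]));print(np.round(r.fun,1))
E
```

```text
vialtop [ 569.7 -110.9   73.6] [ 0.  0. -0. -0.]
droptop [459.2 -57.2  65.7] [ 0.   0.1 -0.1 -0. ]
bottop [ 445.1 -198.7   99.3] [ 0.   0.1 -0.1  0. ]
timer [ 437.8 -320.9    4.9] [ 0.6  2.3 -2.1  0.1]
[6.19396118e+02 1.05498086e+02 3.08242693e-01 6.28943924e-01
 9.44612563e+01] [17.66100535 36.03583238]
[-0.5  0.5 -0.1  0.7  0.1  0.  -0.2  0.1 -0.1  0.1 -0.   0.3 -0.4  0.1
  0.8  0.  -0.1 -0.3 -0.  -1.  -0.3]
```

```bash
cat >> h.py <<'E'
A=np.array([619.4,105.5,95.]);YAW=np.radians(17.66);Q=Rm(YAW)
BIAS=np.array([0,0,1.2])
def now():
    from station import manip
    s=manip.observe();return s,np.array(s["eef_pos"]),R.from_euler("xyz",s["ee_rot"])
def faceR(psi): # tool z=-n, x at psi in face
    p=np.radians(psi);x=Q@[np.cos(p),np.sin(p),0];z=-Q[:,2];return R.from_matrix(np.c_[x,np.cross(z,x),z])
def downR(yaw):
    p=np.radians(yaw);x=np.array([np.cos(p),np.sin(p),0]);z=np.array([0,0,-1.]);return R.from_matrix(np.c_[x,np.cross(z,x),z])
def facep(x,y,h,off=190): return A+Q@[x,y,h+off]
def to(p,r):
    s,c,rc=now();d=(p-c-BIAS)/200;w=(r*rc.inv()).as_rotvec()/np.radians(120)
    print("slide",np.round(d,4).tolist(),"ang",np.round(w,4).tolist(),"mm",round(np.linalg.norm(d)*200,1),"deg",round(np.linalg.norm(w)*120,1),"q",np.round(s["joint_positions"],2),"F",np.round(s["ft_force"],1),"t",round(s["clock"],2))
def polar(r,phi): return r*np.cos(np.radians(phi)),r*np.sin(np.radians(phi))
E
python3 - <<'E'
from h import *
to(facep(*polar(58,75),40),faceR(110))
E
```

```text
slide [1.4607, 3.7054, -0.4768] ang [-0.1414, -0.1965, 0.8745] mm 802.3 deg 108.9 q [-1.29  0.12  1.65 -0.    1.37 -0.08] F [ 0.  -0.4  0.8] t 0.2
```

```bash
for i in 1 2 3; do python3 -m creep '{"slide":[[0.4,0.99,0],[0.4,0.99,0],[0.4,0.99,0],[0.4,0.99,0],[0.4,0.99,0]],"angular":[[0,0,0.28],[0,0,0.28],[0,0,0.28],[0,0,0.28],[0,0,0.28]]}' 0 20; done; python3 - <<'E'
from h import *
to(facep(*polar(58,75),40),faceR(110))
E
```

```text
clock: 0.7
eef_pos: [311.6, -406.3, 404.4]
ee_rot: [-3.141, -0.001, 0.954]
ft_force: [-0.1, -0.7, 0.1]
gripper_width: 60.4
clock: 1.2
eef_pos: [391.5, -208.9, 404.9]
ee_rot: [3.141, -0.0, 1.54]
ft_force: [-0.5, -0.3, 0.5]
gripper_width: 20.6
clock: 1.7
eef_pos: [471.8, -11.2, 404.8]
ee_rot: [3.141, -0.0, 2.125]
ft_force: [0.4, -0.2, -0.6]
gripper_width: 0.4
slide [0.2548, 0.7236, -0.4813] ang [0.0527, -0.2014, 0.0483] mm 181.1 deg 25.6 q [-0.14 -0.28  2.03  0.    1.39 -0.69] F [ 0.4 -0.2 -0.6] t 1.7
```

```bash
sed -i 's/^BIAS.*/BIAS=np.zeros(3)/' h.py; python3 -m creep '{"slide":[[0.25,0.72,-0.47],[0.25,0.72,-0.47],[0.25,0.72,-0.47],[0.25,0.72,-0.47],[0.25,0.72,-0.47]],"angular":[[0.053,-0.201,0.048],[0.053,-0.201,0.048],[0.053,-0.201,0.048],[0.053,-0.201,0.048],[0.053,-0.201,0.048]]}' 0 20; python3 - <<'E'
from h import *
to(facep(*polar(58,75),10),faceR(110))
load()
for n in CAM: cv2.imwrite(f"pics/{n}1.png",CAM[n]["frame"])
cv2.imwrite("pics/s1c.png",cv2.resize(CAM["side"]["frame"][130:290,100:300],None,fx=4,fy=3.7,interpolation=cv2.INTER_CUBIC))
print([np.round(proj(n,facep(*polar(58,75),40,0)),1) for n in("side","top")])
E
```

```text
clock: 2.2
eef_pos: [520.4, 131.1, 307.2]
ee_rot: [2.735, 0.14, 2.195]
ft_force: [-0.6, -0.8, 0.3]
gripper_width: 0.7
slide [0.0724, 0.0315, -0.1229] ang [-0.0004, -0.0039, 0.0018] mm 29.2 deg 0.5 q [ 0.13 -0.13  2.09  0.11  0.76 -0.58] F [-0.6 -0.8  0.3] t 2.2
[array([[196.5, 233.3]]), array([[175.1, 174.4]])]
```

View pics/s1c.png

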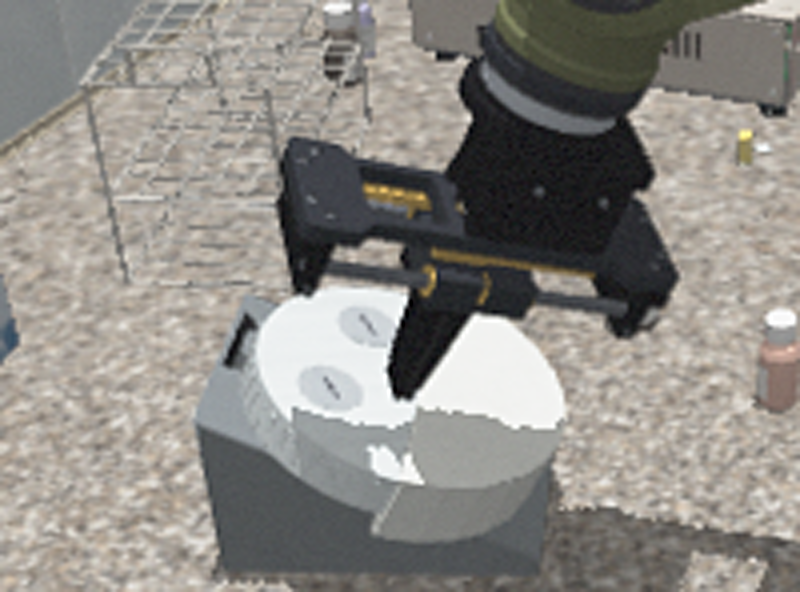

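View pics/top1.png

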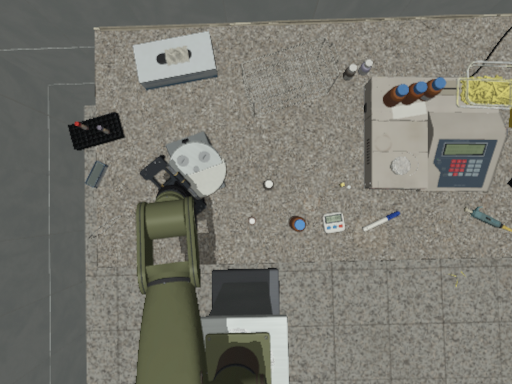

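```bash
python3 -m creep '{"slide":[[0.045,0.02,-0.08],[0.082,0.034,-0.145],[0.082,0.034,-0.145]],"angular":[[0,-0.004,0.002],[0,-0.004,0.002],[0,-0.004,0.002]]}'; python3 - <<'E'
from h import *
to(facep(*polar(58,75),0),faceR(110))
print(-Q[:,2]/200)
E
```

```text
clock: 2.6
eef_pos: [537.5, 135.5, 281.2]
ee_rot: [2.724, 0.147, 2.195]
ft_force: [-0.3, 0.2, 0.1]
gripper_width: 0.0
slide [0.0069, 0.0157, -0.0383] ang [-0.0005, 0.0024, 0.0011] mm 8.4 deg 0.3 q [ 0.14 -0.06  2.08  0.11  0.69 -0.59] F [-0.3  0.2  0.1] t 2.6
[ 0.00201351  0.00064104 -0.00453154]
```

```bash
python3 -m creep '{"slide":[[0.006,0.002,-0.0136],[0.008,0.0026,-0.018],[0.01,0.0032,-0.0227],[0.01,0.0032,-0.0227]],"angular":[[0,0,0],[0,0,0],[0,0,0],[0,0,0]]}'; python3 - <<'E'
from h import *
s,c,r=now();to(facep(*polar(58,75),0),faceR(110))
print(Q.T@(c-A)-[0,0,190],Q.T@s["ft_force"])
E
```

```text
clock: 3.0
eef_pos: [539.1, 137.6, 277.8]
ee_rot: [2.722, 0.148, 2.197]
ft_force: [-0.2, 0.3, 0.5]
gripper_width: 0.2
slide [-0.0012, 0.0054, -0.0212] ang [-0.0007, 0.0036, -0.0002] mm 4.4 deg 0.4 q [ 0.14 -0.05  2.07  0.11  0.69 -0.59] F [-0.2  0.3  0.5] t 3.0
[16.71569216 54.92996409  3.88701109] [0.09176001 0.30916527 0.53462492]
```

```bash
for i in 1 2 3; do python3 -m creep '{"slide":[[0.002,0.0006,-0.0045],[0.004,0.0013,-0.009],[0.004,0.0013,-0.009]],"angular":[[0,0,0],[0,0,0],[0,0,0]]}'; python3 - <<'E'
from h import *
s,c,r=now()
print(Q.T@(c-A)-[0,0,190],Q.T@s["ft_force"])
E
done
```

```text
clock: 3.3
eef_pos: [539.8, 138.1, 275.3]
ee_rot: [2.722, 0.148, 2.198]
ft_force: [-0.0, -0.7, -0.1]
gripper_width: 0.5
[16.41720929 55.18784605  1.30001582] [-0.24444911 -0.63728292 -0.01998689]
clock: 3.6
eef_pos: [541.1, 138.3, 274.7]
ee_rot: [2.721, 0.149, 2.197]
ft_force: [-1.8, -2.3, 5.1]
gripper_width: 0.1
[17.2972259  54.99799874  0.18739108] [-0.08120417 -1.65214594  5.65572072]
clock: 3.9
eef_pos: [542.7, 138.5, 275.3]
ee_rot: [2.718, 0.151, 2.197]
ft_force: [-7.2, -3.6, 13.7]
gripper_width: 0.6
[19.01712839 54.67137898  0.10515074] [-1.36806463 -1.23649109 15.76292199]
```

```bash
cat >> h.py <<'E'
def arc(step,n=5,press=0.0):
    s,c,r=now();x,y,h=Q.T@(c-A)
    sl=[];an=[]
    for k in range(1,n+1):
        w=Q[:,2]*np.radians(step*k);v=Q@np.array([x,y,0])
        sl.append(np.round((R.from_rotvec(w).apply(v)-v-Q[:,2]*press*k/n)/200,3).tolist());an.append(np.round(w/np.radians(120),3).tolist())
    print('{"slide":%s,"angular":%s}'%(sl,an)); print("face",np.round([x,y,h-190],1),"phi",np.degrees(np.arctan2(y,x)),"Ff",np.round(Q.T@s["ft_force"],1),"q6",s["joint_positions"][5])
E
python3 -c "
from h import *
arc(-8)"
```

```text
{"slide":[[0.037, -0.005, 0.016], [0.073, -0.015, 0.03], [0.108, -0.031, 0.044], [0.141, -0.052, 0.055], [0.17, -0.077, 0.065]],"angular":[[0.027, 0.009, -0.06], [0.054, 0.017, -0.121], [0.081, 0.026, -0.181], [0.107, 0.034, -0.242], [0.134, 0.043, -0.302]]}
face [19.  54.7  0.1] phi 70.82006028578124 Ff [-1.4 -1.2 15.8] q6 -0.5900151979891165
```

```bash
python3 -m creep '{"slide":[[0.037,-0.005,0.016],[0.073,-0.015,0.03],[0.108,-0.031,0.044],[0.141,-0.052,0.055],[0.17,-0.077,0.065]],"angular":[[0.027,0.009,-0.06],[0.054,0.017,-0.121],[0.081,0.026,-0.181],[0.107,0.034,-0.242],[0.134,0.043,-0.302]]}'
cat > look.py <<'E'
import sys;from h import *
load();k=sys.argv[1]
cv2.imwrite(f"pics/s{k}.png",cv2.resize(CAM["side"]["frame"][160:290,130:270],None,fx=4,fy=4,interpolation=cv2.INTER_CUBIC))
cv2.imwrite(f"pics/t{k}.png",cv2.resize(CAM["top"]["frame"][125:205,155:240],None,fx=6,fy=6,interpolation=cv2.INTER_CUBIC))
arc(-8)
E
python3 look.py 2
```

```text
clock: 4.4
eef_pos: [576.5, 123.1, 288.2]
ee_rot: [2.72, -0.145, 1.556]
ft_force: [-7.3, -2.7, 12.4]
gripper_width: 0.4
{"slide":[[0.026, -0.03, 0.008], [0.049, -0.063, 0.013], [0.067, -0.098, 0.016], [0.081, -0.136, 0.017], [0.089, -0.176, 0.015]],"angular":[[0.027, 0.009, -0.06], [0.054, 0.017, -0.121], [0.081, 0.026, -0.181], [0.107, 0.034, -0.242], [0.134, 0.043, -0.302]]}
face [49.9 29.1  0.1] phi 30.233313048807638 Ff [-0.8 -1.  13.6] q6 0.06944016787730423
```

View pics/s2.png

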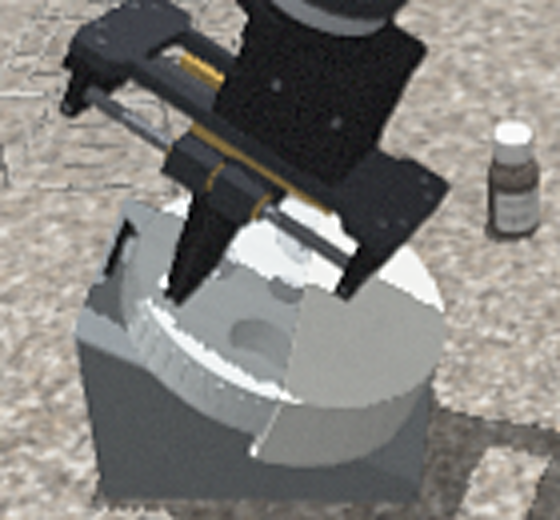

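View pics/t2.png

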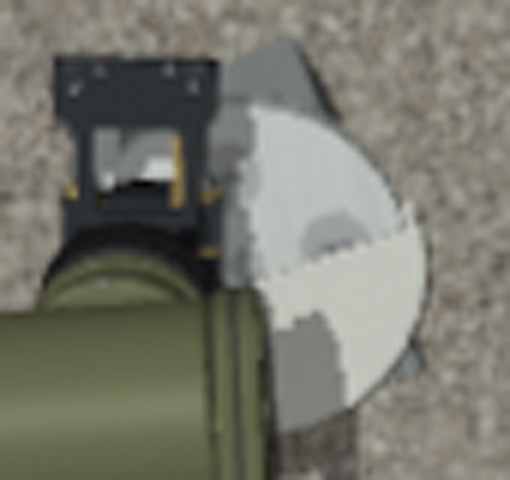

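```bash
python3 -m creep '{"slide":[[0.026,-0.03,0.008],[0.049,-0.063,0.013],[0.067,-0.098,0.016],[0.081,-0.136,0.017],[0.089,-0.176,0.015]],"angular":[[0.027,0.009,-0.06],[0.054,0.017,-0.121],[0.081,0.026,-0.181],[0.107,0.034,-0.242],[0.134,0.043,-0.302]]}'
python3 look.py 3
```

```text
clock: 5.0
eef_pos: [594.5, 87.9, 291.1]
ee_rot: [2.905, -0.377, 0.872]
ft_force: [-4.3, -0.9, 11.1]
gripper_width: 0.8
{"slide":[[0.003, -0.04, -0.004], [0.002, -0.079, -0.01], [-0.005, -0.117, -0.019], [-0.017, -0.154, -0.029], [-0.033, -0.189, -0.041]],"angular":[[0.027, 0.009, -0.06], [0.054, 0.017, -0.121], [0.081, 0.026, -0.181], [0.107, 0.034, -0.242], [0.134, 0.043, -0.302]]}
face [56.4 -9.9  0. ] phi -9.991971357938361 Ff [ 0.6  0.8 10.9] q6 0.6816391805058922
```

View pics/s3.png

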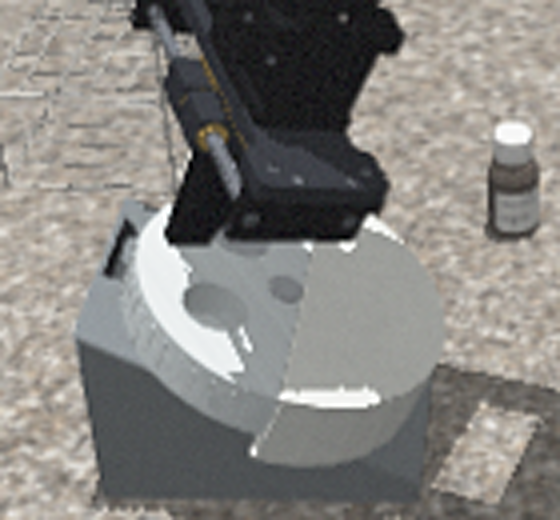

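```bash
python3 - <<'E'
from h import *
load()
for a in range(36,60,3):
    print(a,np.round((proj("side",facep(*polar(45,a),0,0))[0]-[130,160]+.5)*4-.5,0))
E
```

```text
36 [210. 300.]
39 [212. 303.]
42 [214. 306.]
45 [216. 309.]
48 [219. 313.]
51 [222. 316.]
54 [225. 319.]
57 [228. 322.]
```

```bash
python3 -m creep '{"slide":[[0.003,-0.04,-0.005],[0.002,-0.079,-0.011],[-0.005,-0.117,-0.020],[-0.017,-0.154,-0.031],[-0.033,-0.189,-0.044]],"angular":[[0.027,0.009,-0.06],[0.054,0.017,-0.121],[0.081,0.026,-0.181],[0.107,0.034,-0.242],[0.134,0.043,-0.302]]}'
python3 look.py 4;python3 - <<'E'
from h import *
load()
for a in range(-6,12,3):
    print(a,np.round((proj("side",facep(*polar(45,a),0,0))[0]-[130,160]+.5)*4-.5,0))
E
```

```text
clock: 5.7
eef_pos: [587.9, 50.0, 282.8]
ee_rot: [-3.065, -0.431, 0.112]
ft_force: [-6.6, 0.1, 14.5]
gripper_width: 0.8
{"slide":[[-0.021, -0.031, -0.014], [-0.046, -0.058, -0.028], [-0.074, -0.081, -0.044], [-0.105, -0.1, -0.061], [-0.138, -0.113, -0.077]],"angular":[[0.027, 0.009, -0.06], [0.054, 0.017, -0.121], [0.081, 0.026, -0.181], [0.107, 0.034, -0.242], [0.134, 0.043, -0.302]]}
face [ 36.4 -43.8  -0. ] phi -50.23525867977658 Ff [-0.7  0.4 14.9] q6 1.2827746976722845
-6 [206. 257.]
-3 [205. 259.]
0 [204. 262.]
3 [203. 265.]
6 [202. 268.]
9 [202. 271.]
```

View pics/s4.png

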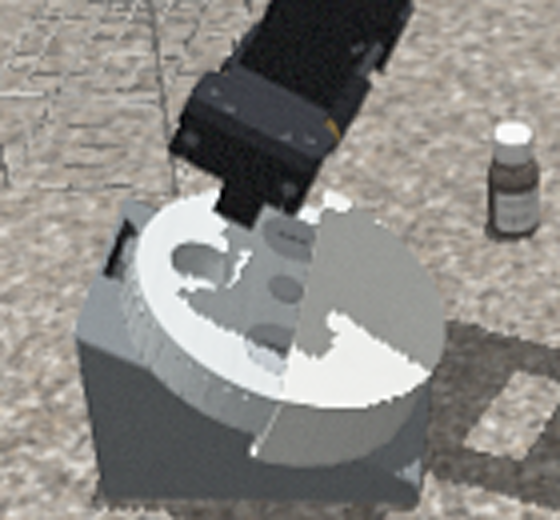

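View pics/t4.png

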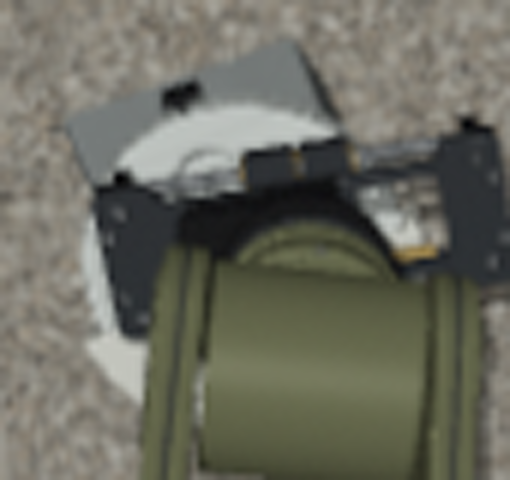

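```bash
python3 -m creep '{"slide":[[-0.006,-0.009,-0.004],[-0.012,-0.018,-0.008],[-0.012,-0.018,-0.008],[-0.012,-0.018,-0.008]],"angular":[[0.0075,0.0025,-0.017],[0.015,0.005,-0.034],[0.015,0.005,-0.034],[0.015,0.005,-0.034]]}'
python3 -m creep '{"slide":[[-0.05,-0.016,0.11],[-0.1,-0.032,0.22],[-0.1,-0.032,0.22],[-0.1,-0.232,0.3],[-0.1,-0.432,0.4]],"angular":[[0,0,0],[0,0,0],[0,0,0],[0,0,0],[0,0,0]]}' 
python3 - <<'E'
from h import *
to(np.array([569.7,-110.9,47+100+171]),downR(0))
to(np.array([569.7,-110.9,47+100+171]),downR(90))
E
```

```text
clock: 6.3
eef_pos: [585.5, 46.3, 281.2]
ee_rot: [-3.032, -0.424, 0.033]
ft_force: [-6.7, -1.5, 12.9]
gripper_width: 0.3
clock: 6.8
eef_pos: [563.8, -39.7, 355.4]
ee_rot: [-3.031, -0.414, 0.035]
ft_force: [1.1, -0.7, 0.2]
gripper_width: 0.4
slide [0.0297, -0.3559, -0.1868] ang [-0.0555, 0.1964, -0.0276] mm 80.6 deg 24.7 q [-0.2  -0.11  1.98  0.26  0.9   1.19] F [ 1.1 -0.7  0.2] t 6.8
slide [0.0297, -0.3559, -0.1868] ang [-0.1961, 0.1097, 0.7101] mm 80.6 deg 89.4 q [-0.2  -0.11  1.98  0.26  0.9   1.19] F [ 1.1 -0.7  0.2] t 6.8
```

```bash

python3 -m creep '{"slide":[[0.03,-0.36,-0.1],[0.03,-0.36,-0.1],[0.03,-0.36,-0.18],[0.03,-0.36,-0.18],[0.03,-0.36,-0.18]],"angular":[[-0.056,0.196,-0.028],[-0.056,0.196,-0.028],[-0.056,0.196,-0.028],[-0.056,0.196,-0.028],[-0.056,0.196,-0.028]]}' 0.8
python3 look.py 5;python3 - <<'E'
from h import *
to(np.array([569.7,-110.9,47+171]),downR(0))
E
```

```text
clock: 7.3
eef_pos: [570.3, -111.5, 319.9]
ee_rot: [3.14, -0.005, -0.002]
ft_force: [-0.5, -0.2, 0.5]
gripper_width: 35.0
{"slide":[[-0.119, -0.024, -0.056], [-0.241, -0.029, -0.111], [-0.363, -0.015, -0.164], [-0.484, 0.016, -0.213], [-0.6, 0.065, -0.257]],"angular":[[0.027, 0.009, -0.06], [0.054, 0.017, -0.121], [0.081, 0.026, -0.181], [0.107, 0.034, -0.242], [0.134, 0.043, -0.302]]}
face [  -6.2 -191.7   62.9] phi -91.86467714050923 Ff [ 0.1  0.7 -1. ] q6 1.2872949469534016
slide [-0.0032, 0.0021, -0.5176] ang [0.0012, 0.0033, 0.0007] mm 103.5 deg 0.4 q [-0.29  0.04  1.89 -0.    1.21  1.29] F [ 0.3  0.8 -0.9] t 7.4
```

View pics/s5.png

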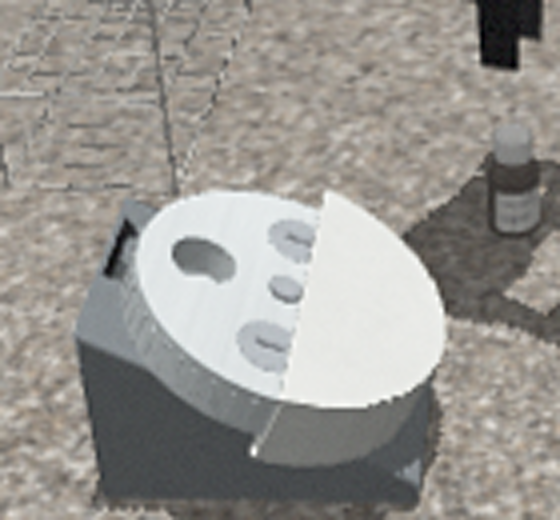

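View pics/t5.png

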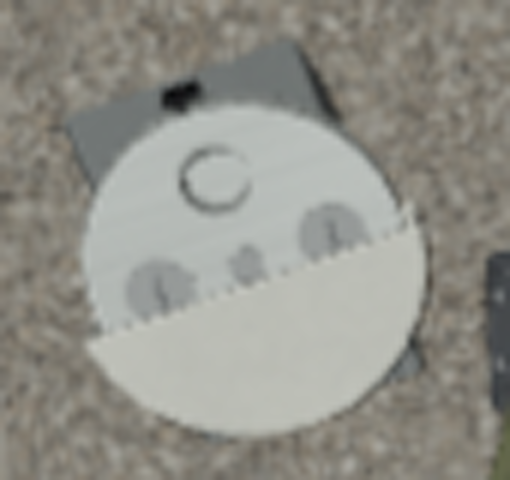

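```bash
python3 - <<'E'
from h import *
load()
t=lambda c,r:T(c,r,(155,125),6); s=lambda c,r:T(c,r,(130,160))
print("tri socket",tri({"top":t(215.5,179),"side":s(203.5,260)}), "index",facep(45,0,0,0))
print("tri nut", tri({"top":t(247,264),"side":s(286,288)}), facep(0,0,4,0))
O=[("top",t(215.5,179),'s'),("side",s(203.5,260),'s'),("top",t(247,264),'n'),("side",s(286.,288),'n'),("top",t(95,341),'gl'),("top",t(411,229),'gr'),("side",s(327,192),'gr'),("side",s(281,403),'gl')]
def pts(p):
    x,y,yaw,a,z=p;Q=Rm(yaw);A=np.array([x,y,z])
    c=lambda b:A+Q@[45*np.cos(b),45*np.sin(b),0]
    return dict(n=A+Q@[0,0,4],s=c(a),gl=A+Q@[-8,87.6,9],gr=A+Q@[-8,-87.6,9])
def f(p):
    D=pts(p);return np.concatenate([proj(n,D[k])[0]-np.array(q) for n,q,k in O]+[[ (p[4]-95)/2]])
r=least_squares(f,[620,105,.3,0,95]);print(r.x,np.degrees(r.x[2:4]),pts(r.x)['s']);print(np.round(r.fun,1))
E
```

```text
tri socket (array([659.09717   , 116.58116016, 114.23173728]), array([ 0.00545547,  0.01150885, -0.00895349, -0.00118689])) index [658.26185046 117.87251121 114.01782178]
tri nut (array([618.82344856, 104.78248454,  97.43092731]), array([ 0.00539832,  0.01226616, -0.00938754, -0.00102393])) [617.78919302 104.98716474  98.62523115]
[ 6.19378088e+02  1.05897360e+02  3.11634615e-01 -5.32358458e-02
  9.40854349e+01] [17.85534819 -3.05018928] [658.87671759 116.10543319 113.07631429]
[ 0.2  0.1  0.3  0.3 -0.2  0.4  0.3  0.2 -1.7  0.2  1.2 -0.7 -0.3 -0.1
 -0.2 -0.7 -0.5]
```

```bash

python3 -m creep '{"slide":[[-0.003,0.002,-0.25],[-0.003,0.002,-0.5],[-0.003,0.002,-0.515],[-0.003,0.002,-0.515],[-0.003,0.002,-0.515]],"angular":[[0.001,0.003,0.001],[0.001,0.003,0.001],[0.001,0.003,0.001],[0.001,0.003,0.001],[0.001,0.003,0.001]]}' 0.8
python3 - <<'E'
from h import *
to(np.array([569.7,-110.9,47+171]),downR(0))
load()
cv2.imwrite("pics/s6.png",cv2.resize(CAM["side"]["frame"][130:250,210:340],None,fx=5,fy=5,interpolation=cv2.INTER_CUBIC))
E
```

```text
clock: 8.0
eef_pos: [571.0, -111.7, 221.6]
ee_rot: [3.139, -0.004, -0.0]
ft_force: [0.9, -0.6, 0.9]
gripper_width: 75.8
slide [-0.0064, 0.0039, -0.0181] ang [0.0011, 0.0017, 0.0001] mm 3.9 deg 0.2 q [-0.29  0.16  1.94 -0.    1.04  1.29] F [ 0.9 -0.6  0.9] t 8.0
```

View pics/s6.png

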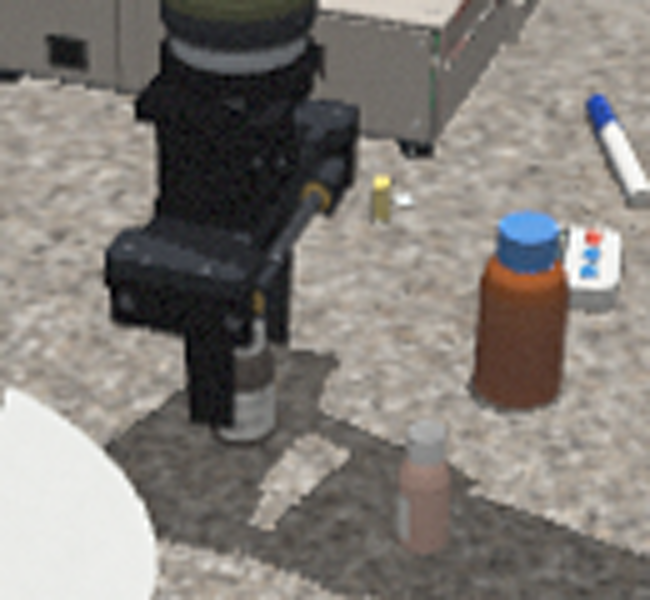

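```bash

python3 -m creep '{"slide":[[-0.006,0.004,-0.018],[-0.006,0.004,-0.018],[-0.006,0.004,-0.018]],"angular":[[0,0,0],[0,0,0],[0,0,0]]}' 0.8
python3 -m creep '{"slide":[[0,0,0],[0,0,0],[0,0,0],[0,0,0],[0,0,0]],"angular":[[0,0,0],[0,0,0],[0,0,0],[0,0,0],[0,0,0]]}' 0.2 25
python3 -m creep '{"slide":[[0,0,0],[0,0,0],[0,0,0],[0,0,0],[0,0,0]],"angular":[[0,0,0],[0,0,0],[0,0,0],[0,0,0],[0,0,0]]}' 
python3 - <<'E'
from h import *
to(np.array([569.7,-110.9,47+171]),downR(0))
E
```

```text
clock: 8.4
eef_pos: [568.5, -110.7, 215.3]
ee_rot: [3.14, 0.001, -0.0]
ft_force: [-0.7, 0.1, 0.3]
gripper_width: 76.0
clock: 8.9
eef_pos: [568.5, -110.7, 214.8]
ee_rot: [3.141, 0.002, -0.0]
ft_force: [-0.4, 0.6, 0.2]
gripper_width: 41.3
clock: 9.4
eef_pos: [568.4, -110.6, 214.8]
ee_rot: [3.141, 0.002, -0.0]
ft_force: [0.4, -0.3, 0.1]
gripper_width: 32.3
slide [0.0063, -0.0013, 0.0161] ang [0.0005, -0.0008, 0.0002] mm 3.5 deg 0.1 q [-0.28  0.16  1.95 -0.    1.03  1.29] F [ 0.4 -0.3  0.1] t 9.4
```

```bash

python3 -m creep '{"slide":[[0,0,0],[0,0,0],[0.005,0,0.022],[0.005,0,0.022],[0.005,0,0.022]],"angular":[[0,0,0],[0,0,0],[0,0,0],[0,0,0],[0,0,0]]}' 0.45
python3 -m creep '{"slide":[[0,0,0],[0,0,0],[0,0,0],[0,0,0],[0,0,0]],"angular":[[0,0,0],[0,0,0],[0,0,0],[0,0,0],[0,0,0]]}' 0.2 25
python3 -m creep '{"slide":[[0,0,0],[0,0,0],[0,0,0]],"angular":[[0,0,0],[0,0,0],[0,0,0]]}' 
python3 - <<'E'
from h import *
s,c,r=now();print(c)
E
python3 -m creep '{"slide":[[0,0,0.2],[0,0,0.45],[0,0,0.5],[0,0,0.5],[0,0,0.5]],"angular":[[0,0,0],[0,0,0],[0,0,0],[0,0,0],[0,0,0]]}' 
python3 - <<'E'
from h import *
to(facep(45,-1,85,190-28),faceR(0))
load()
cv2.imwrite("pics/s7.png",cv2.resize(CAM["side"]["frame"][70:230,190:330],None,fx=4,fy=3.7,interpolation=cv2.INTER_CUBIC))
E
```

```text
clock: 9.9
eef_pos: [569.6, -110.7, 219.6]
ee_rot: [3.14, 0.001, -0.0]
ft_force: [0.2, -0.2, -1.0]
gripper_width: 42.6
clock: 10.4
eef_pos: [569.4, -110.7, 219.2]
ee_rot: [3.141, 0.002, -0.0]
ft_force: [-0.4, 1.3, 0.6]
gripper_width: 32.4
clock: 10.7
eef_pos: [569.4, -110.7, 219.2]
ee_rot: [3.141, 0.002, -0.0]
ft_force: [0.3, -0.8, 0.4]
gripper_width: 32.7
[ 569.42003254 -110.66687438  219.15782451]
clock: 11.2
eef_pos: [569.0, -110.5, 317.9]
ee_rot: [3.141, 0.003, -0.0]
ft_force: [-1.0, -0.3, -1.1]
gripper_width: 32.9
slide [-0.0493, 0.979, 0.1] ang [0.0325, -0.2082, 0.145] mm 197.1 deg 30.7 q [-0.28  0.04  1.89 -0.    1.21  1.29] F [-1.  -0.3 -1.1] t 11.2
```

View pics/s7.png

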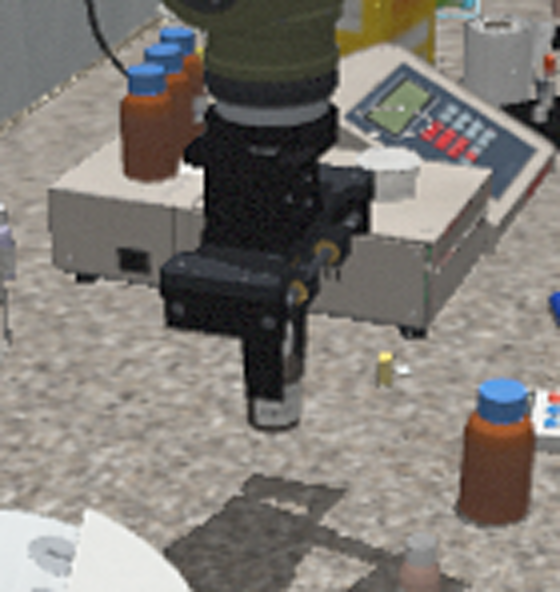

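```bash
python3 - <<'E'
from h import *
to(facep(45,-1,40,219.2),faceR(0))
E
```

```text
slide [-0.0722, 0.9707, 0.1623] ang [0.0324, -0.2095, 0.1449] mm 197.4 deg 30.8 q [-0.28  0.04  1.89 -0.    1.21  1.29] F [-0.  -0.1 -1.4] t 11.3
```

```bash

python3 -m creep '{"slide":[[-0.02,0.2,0.1],[-0.072,0.45,0.162],[-0.072,0.7,0.162],[-0.072,0.94,0.162],[-0.072,0.97,0.162]],"angular":[[0.006,-0.04,0.03],[0.013,-0.084,0.06],[0.02,-0.125,0.09],[0.026,-0.168,0.12],[0.0324,-0.21,0.145]]}' 
python3 -m creep '{"slide":[[0,0,0],[0,0,0],[0,0,0],[0,0,0]],"angular":[[0,0,0],[0,0,0],[0,0,0],[0,0,0]]}' 
python3 - <<'E'
from h import *
to(facep(45,-1,40,219.2),faceR(0))
load()
cv2.imwrite("pics/s8.png",cv2.resize(CAM["side"]["frame"][160:290,130:270],None,fx=4,fy=4,interpolation=cv2.INTER_CUBIC))
cv2.imwrite("pics/t8.png",CAM["top"]["frame"])
E
```

```text
clock: 11.8
eef_pos: [553.9, 87.5, 349.4]
ee_rot: [-3.141, -0.442, 0.315]
ft_force: [-0.0, -0.1, -0.1]
gripper_width: 32.7
clock: 12.2
eef_pos: [555.3, 82.3, 351.2]
ee_rot: [3.14, -0.44, 0.306]
ft_force: [0.2, 0.6, -0.5]
gripper_width: 32.5
slide [-0.0057, 0.0071, -0.0113] ang [-0.0001, 0.0019, 0.0012] mm 2.9 deg 0.3 q [ 0.03 -0.12  2.    0.16  0.84  1.22] F [ 0.2  0.6 -0.5] t 12.2
```

View pics/s8.png

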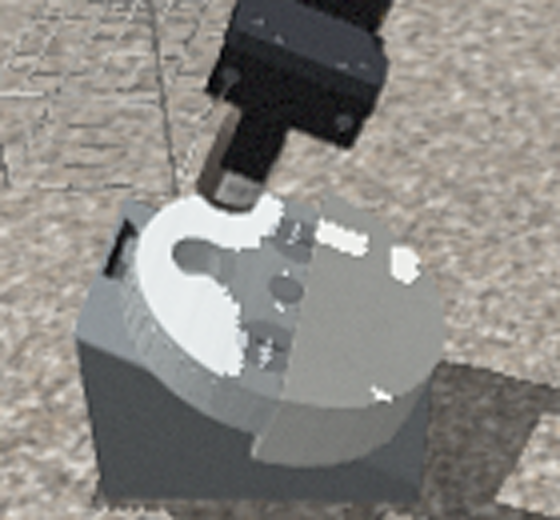

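```bash

python3 - <<'E'
from h import *
to(facep(45,-1.5,5,219.2),faceR(0))
E
```

```text
slide [0.0655, 0.0262, -0.1715] ang [-0.0001, 0.0023, 0.001] mm 37.1 deg 0.3 q [ 0.03 -0.12  2.    0.16  0.84  1.22] F [-0.3 -0.5 -0.7] t 12.3
```

```bash

python3 -m creep '{"slide":[[0.03,0.012,-0.08],[0.065,0.026,-0.17],[0.065,0.026,-0.17],[0.065,0.026,-0.17],[0.065,0.026,-0.17]],"angular":[[0,0.002,0.001],[0,0.002,0.001],[0,0.002,0.001],[0,0.002,0.001],[0,0.002,0.001]]}' 
python3 - <<'E'
from h import *
to(facep(45,-1.5,3,219.2),faceR(0))
s,c,r=now();print(Q.T@(c-A)-[0,0,219.2],Q.T@s["ft_force"])
b=c+r.apply([0,0,219.2]);print("base face",Q.T@(b-A))
load()
cv2.imwrite("pics/s9.png",cv2.resize(CAM["side"]["frame"][190:260,150:240],None,fx=8,fy=8,interpolation=cv2.INTER_CUBIC))
E
```

```text
clock: 12.8
eef_pos: [568.3, 88.3, 318.7]
ee_rot: [3.141, -0.439, 0.31]
ft_force: [-0.6, 0.6, -0.4]
gripper_width: 32.1
slide [0.0048, -0.0016, -0.0167] ang [-0.0002, 0.0014, -0.0006] mm 3.5 deg 0.2 q [ 0.04 -0.06  2.    0.16  0.78  1.21] F [-0.6  0.6 -0.4] t 12.8
[45.67051989 -0.90874674  6.36709878] [-0.50856514  0.7602241  -0.206158  ]
base face [46.30293499 -0.87568176  6.36801357]
```

View pics/s9.png

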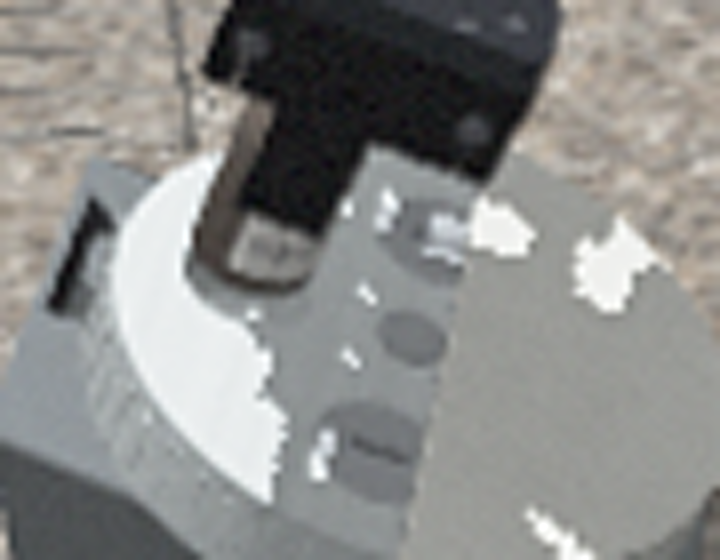

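```bash
cat > st.py <<'E'
from h import *
s,c,r=now();b=c+r.apply([0,0,219.2]);print("base face",np.round(Q.T@(b-A),2),"F",np.round(Q.T@s["ft_force"],1),"M",np.round(Q.T@s["torque"],2),"tilt",np.round(Q.T@r.apply([0,0,1]),4)[:2],"t",s["clock"])
E
python3 -m creep '{"slide":[[-0.0034,-0.0043,-0.0021],[0,-0.003,-0.01],[0.0046,-0.0017,-0.02],[0.0046,-0.0017,-0.02]],"angular":[[0,0.0014,0],[0,0.0014,0],[0,0.0014,0],[0,0.0014,0]]}' 
python3 st.py
```

```text
clock: 13.3
eef_pos: [568.9, 88.2, 313.2]
ee_rot: [-3.14, -0.434, 0.309]
ft_force: [-0.1, 0.4, -0.6]
gripper_width: 32.3
base face [43.42 -0.79  1.14] F [-0.3  0.4 -0.5] M [0.07 0.27 0.01] tilt [-0.002   0.0017] t 13.3
```

```bash

python3 -m creep '{"slide":[[0.0084,0.0006,0.0038],[0.0084,0.0006,0.0038],[0.0084,0.0006,0.0038],[0.0084,0.0006,0.0038]],"angular":[[0,-0.0005,0],[0,-0.0005,0],[0,-0.0005,0],[0,-0.0005,0]]}' 
python3 st.py; python3 look.py 10
```

```text
clock: 13.7
eef_pos: [570.7, 88.3, 314.4]
ee_rot: [-3.141, -0.436, 0.31]
ft_force: [-0.9, -0.2, -0.4]
gripper_width: 32.4
base face [45.82 -1.32  1.46] F [-1.   0.1  0. ] M [0.06 0.27 0.  ] tilt [-0.0004  0.0012] t 13.7
{"slide":[[0.007, -0.031, -0.001], [0.01, -0.063, -0.005], [0.008, -0.095, -0.01], [0.003, -0.125, -0.017], [-0.007, -0.155, -0.025]],"angular":[[0.027, 0.009, -0.06], [0.054, 0.017, -0.121], [0.081, 0.026, -0.181], [0.107, 0.034, -0.242], [0.134, 0.043, -0.302]]}
face [45.9 -1.6 30.7] phi -1.9712554392148953 Ff [ 0.7 -0.1 -0.7] q6 1.208979520988357
```

View pics/s10.png

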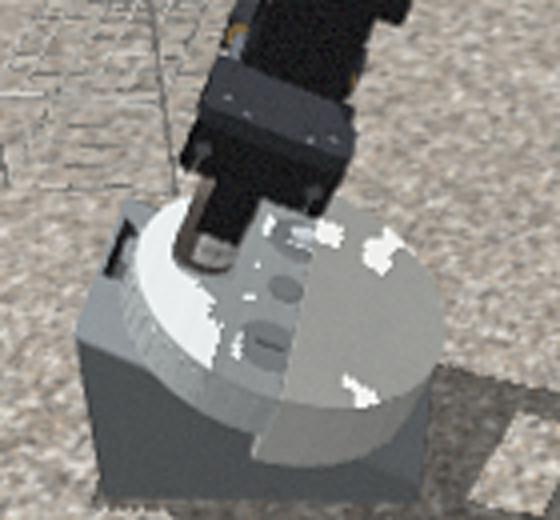

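```bash

python3 -m creep '{"slide":[[0,0,-0.0053],[0.002,0.0007,-0.01],[0.0043,0.0013,-0.0144],[0.0043,0.0013,-0.0144],[0.0043,0.0013,-0.0144]],"angular":[[0,0,0],[0,0,0],[0,0,0],[0,0,0],[0,0,0]]}' 
python3 st.py
```

```text
clock: 14.3
eef_pos: [571.4, 88.6, 311.1]
ee_rot: [-3.141, -0.435, 0.31]
ft_force: [-0.9, 0.6, 0.3]
gripper_width: 32.7
base face [44.97 -1.19 -1.84] F [-0.5  0.9  0.6] M [0.12 0.4  0.05] tilt [-0.0011  0.0015] t 14.3
```

```bash

python3 -m creep '{"slide":[[0.002,0.0007,-0.0045],[0.004,0.0013,-0.009],[0.006,0.002,-0.0136],[0.008,0.0026,-0.0181],[0.008,0.0026,-0.0181]],"angular":[[0,0,0],[0,0,0],[0,0,0],[0,0,0],[0,0,0]]}' 
python3 st.py
```

```text
clock: 14.8
eef_pos: [573.0, 89.1, 307.5]
ee_rot: [-3.141, -0.435, 0.31]
ft_force: [-1.2, 1.3, -1.5]
gripper_width: 32.7
base face [45.05 -1.21 -5.83] F [-1.3  1.6 -1. ] M [ 0.23  0.51 -0.02] tilt [-0.001   0.0015] t 14.8
```

```bash

python3 -m creep '{"slide":[[0.003,0.001,-0.0095],[0.007,0.002,-0.0186],[0.011,0.0036,-0.0277],[0.015,0.005,-0.0368],[0.015,0.005,-0.0368]],"angular":[[0,0,0],[0,0,0],[0,0,0],[0,0,0],[0,0,0]]}' 
python3 st.py
```

```text
clock: 15.3
eef_pos: [576.2, 90.1, 300.1]
ee_rot: [-3.141, -0.436, 0.31]
ft_force: [-0.8, 1.2, -2.8]
gripper_width: 32.5
base face [ 44.99  -1.3  -13.95] F [-1.5  1.4 -2.3] M [ 0.21  0.55 -0.03] tilt [-0.0005  0.0012] t 15.3
```

```bash

python3 -m creep '{"slide":[[0.003,0.001,-0.0095],[0.007,0.002,-0.0181],[0.011,0.0036,-0.0272],[0.012,0.0039,-0.0292],[0.012,0.0039,-0.0292]],"angular":[[0,0,0],[0,0,0],[0,0,0],[0,0,0],[0,0,0]]}' 
python3 st.py
python3 -m creep '{"slide":[[0.001,0.0003,-0.0023],[0.002,0.0006,-0.0045],[0.003,0.001,-0.0068],[0.004,0.0013,-0.009],[0.004,0.0013,-0.009]],"angular":[[0,0,0],[0,0,0],[0,0,0],[0,0,0],[0,0,0]]}' 
python3 st.py
```

```text
clock: 15.8
eef_pos: [578.6, 90.9, 294.5]
ee_rot: [-3.141, -0.436, 0.31]
ft_force: [-1.5, 0.1, -2.9]
gripper_width: 32.3
base face [ 44.93  -1.3  -20.09] F [-2.5  0.6 -2. ] M [ 0.27  0.52 -0.01] tilt [-0.0003  0.0012] t 15.8
clock: 16.3
eef_pos: [579.3, 91.1, 292.8]
ee_rot: [-3.141, -0.436, 0.31]
ft_force: [-2.7, -0.2, 0.4]
gripper_width: 32.7
base face [ 44.98  -1.25 -21.91] F [-2.2  0.6  1.5] M [0.22 0.61 0.05] tilt [-0.0003  0.0012] t 16.3
```

```bash

python3 -m creep '{"slide":[[0.002,0.0006,-0.0045],[0.004,0.0013,-0.009],[0.005,0.0016,-0.0113],[0.005,0.0016,-0.0113]],"angular":[[0,0,0],[0,0,0],[0,0,0],[0,0,0]]}' 
python3 st.py; python3 look.py 11
```

```text
clock: 16.7
eef_pos: [580.0, 91.3, 292.6]
ee_rot: [-3.141, -0.434, 0.311]
ft_force: [-16.0, -3.3, 13.5]
gripper_width: 32.6
base face [ 45.11  -1.21 -22.42] F [-9.   1.7 19.2] M [ 0.36  1.98 -0.05] tilt [-0.0021  0.0017] t 16.7
{"slide":[[0.007, -0.031, -0.001], [0.009, -0.063, -0.005], [0.008, -0.094, -0.01], [0.003, -0.125, -0.016], [-0.007, -0.154, -0.025]],"angular":[[0.027, 0.009, -0.06], [0.054, 0.017, -0.121], [0.081, 0.026, -0.181], [0.107, 0.034, -0.242], [0.134, 0.043, -0.302]]}
face [45.6 -1.6  6.8] phi -1.9940458515165405 Ff [-9.5  2.1 19.6] q6 1.2051062997343274
```

View pics/s11.png

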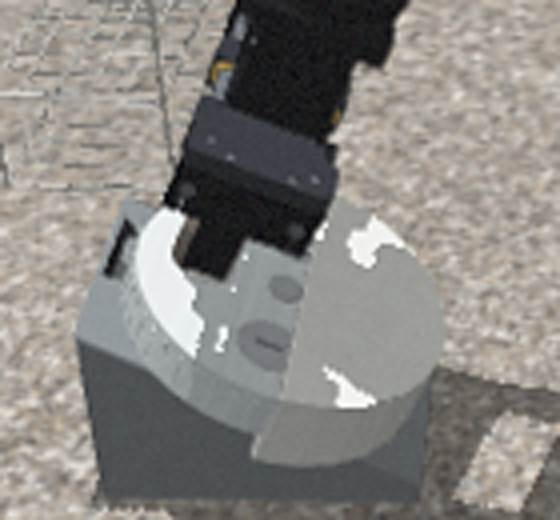

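```bash

python3 -m creep '{"slide":[[-0.005,-0.0016,0.0113],[-0.005,-0.0016,0.0113],[-0.005,-0.0016,0.0113]],"angular":[[0,0,0],[0,0,0],[0,0,0]]}' 
python3 st.py
python3 -m creep '{"slide":[[0,0,0],[0,0,0],[0,0,0],[0,0,0],[0,0,0]],"angular":[[0,0,0],[0,0,0],[0,0,0],[0,0,0],[0,0,0]]}' 0.6
python3 st.py
python3 -m creep '{"slide":[[-0.03,-0.01,0.07],[-0.1,-0.032,0.227],[-0.2,-0.064,0.453],[-0.2,-0.064,0.453],[-0.2,-0.064,0.453]],"angular":[[0,0,0],[0,0,0],[0,0,0],[0,0,0],[0,0,0]]}'
python3 -m creep '{"slide":[[-0.06,-0.2,0.05],[-0.12,-0.4,0.1],[-0.2,-0.6,0.1],[-0.3,-0.8,0.1],[-0.3,-0.8,0.1]],"angular":[[0,0,0],[0,0,0],[0,0,0],[0,0,0],[0,0,0]]}'
python3 look.py 12
```

```text
clock: 17.1
eef_pos: [579.3, 91.1, 292.8]
ee_rot: [-3.141, -0.436, 0.31]
ft_force: [-2.7, 0.9, -0.3]
gripper_width: 32.5
base face [ 44.98  -1.26 -21.97] F [-2.2  1.6  0.7] M [ 0.19  0.66 -0.  ] tilt [-0.0002  0.0012] t 17.1
clock: 17.6
eef_pos: [579.4, 91.1, 293.0]
ee_rot: [-3.141, -0.436, 0.31]
ft_force: [-0.3, -0.3, -0.4]
gripper_width: 56.8
base face [ 45.21  -1.35 -21.85] F [-0.5 -0.2 -0.2] M [-0.02  0.26 -0.01] tilt [0.     0.0011] t 17.6
clock: 18.1
eef_pos: [539.3, 78.2, 385.8]
ee_rot: [3.141, -0.44, 0.31]
ft_force: [-0.3, 0.4, -0.0]
gripper_width: 57.1
clock: 18.6
eef_pos: [477.9, -85.1, 401.5]
ee_rot: [-3.14, -0.433, 0.303]
ft_force: [-0.2, 0.3, -0.6]
gripper_width: 57.4
{"slide":[[-0.091, 0.009, -0.039], [-0.181, 0.033, -0.076], [-0.268, 0.069, -0.109], [-0.35, 0.118, -0.139], [-0.426, 0.178, -0.164]],"angular":[[0.027, 0.009, -0.06], [0.054, 0.017, -0.121], [0.081, 0.026, -0.181], [0.107, 0.034, -0.242], [0.134, 0.043, -0.302]]}
face [ -43.2 -136.5  168.8] phi -107.56351221736887 Ff [ 1.  -0.3  0.2] q6 0.8237775624308643
```

View pics/s12.png

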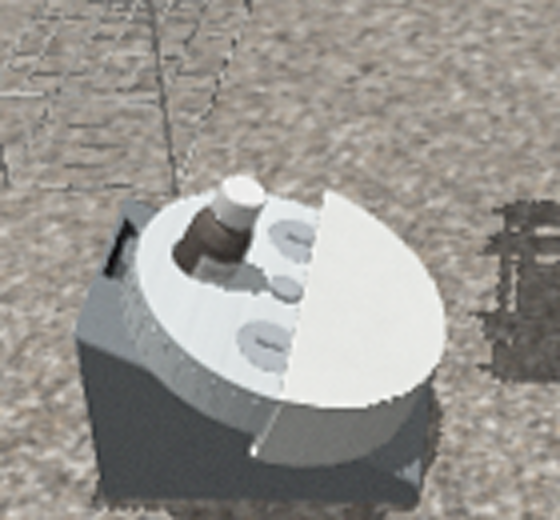

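View pics/t12.png

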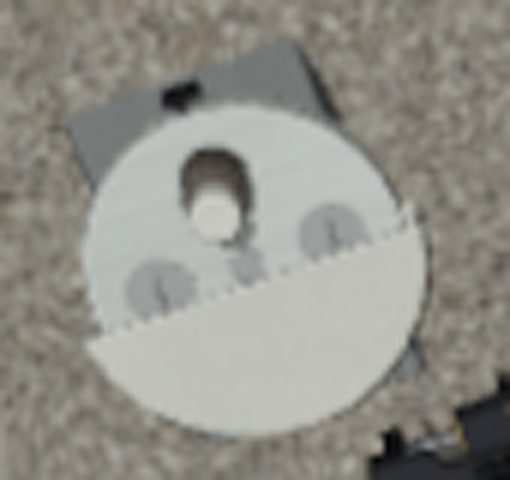

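```bash
python3 - <<'E'
from h import *
load()
p,res=tri({"top":T(216,214,(155,125),6),"side":T(244,188,(130,160))})
print("captop face",Q.T@(p-A),res)
cv2.imwrite("pics/t13.png",CAM["top"]["frame"][120:250,140:350])
E
```

```text
captop face [41.97806978 -2.16077849 51.84779919] [ 0.06741873  0.14605482 -0.11513152 -0.01427769]
```

View pics/t13.png

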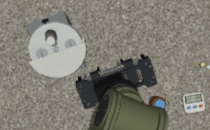

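```bash
python3 -c "
from station import manip
s=manip.observe();print(s['clock'],s['qd'].round(3),s['ft_force'].round(1));print(manip.finish_job())"
```

```text
18.8 [ 0.02  -0.001 -0.006 -0.001  0.    -0.003] [-0.8  0.2 -0.2]
the job is handed in; nothing more can be done
None
```

The dark vial is in the mixer's socket, cap outwards, and the socket stands at the pointer. I handed the job in at 18.8 s of the 67 s allowed.

**Turning the disc:** I dragged closed fingertips round the face, pressing with about 15 N, for roughly 125° clockwise. In the pictures the socket then stood 2 to 3° past the pointer, about 2 mm off against the 8 mm allowed.

**Loading the vial:** I gripped the vial by its upper body and pushed it straight in. It bottomed out at 22 mm and I pressed it home with about 19 N. Then I eased off, opened the fingers and backed out along the axle.

**Last checks:**
- **Depth:** the cap top measured 51.8 mm above the face, against a nominal 51 mm.
- **Tilt:** the cap top measured about 3 mm down-slope of the socket's axis. That suggests a lean of around 0.05 rad, which is inside the 0.1 rad limit and within the hole's clearance. Much of it could be pixel error.
- **Contact:** the arm was clear, with wrist force near zero.
- **Bystanders:** the timer looked unmoved, as did what I could see of the bottle. The arm hid the dropper vial and most of the bottle in the last top view, so I did not re-measure either one. The arm never worked near them.

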